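# Unbolt and open the dish drawer

### The job

Two dish readers stand on the worktop, each with its drawer held shut by a sliding bolt. Take the reader whose drawer has the wide bar handle: first slide its bolt back clear of the drawer, then pull that drawer out all the way, ready for the next dish. Leave the reader with the round drawer knob bolted and shut.

Things in the scene. Friction and masses are not known exactly. Their poses are not given: they have to be found in the camera images.
- bar_reader: The reader to open, fast on the worktop, turned up to 11 degrees: grey base 205 x 225 x 10 mm, white housing 56 mm high with a clear window. Origin: on the worktop, under the middle of the housing's front edge. x points into the reader, away from the robot; y to its left; z up. The knob and handle points below have the same axes.
- bar_bolt (a joint): Its bolt, m: 0 to 0.006 at the start, the steel rod's nose standing across the front of the drawer; 0.035 = fully back. It slides along the reader's -y (to the right as the robot sees it); from 0.02 on the nose is clear of the drawer. It needs about 2 N and stays where it is left.
- bar_bolt_knob (a point): Centre of that bolt's upright steel knob, 20 mm in diameter, 22 mm high, on an 8 mm stem, 68 mm above the worktop (top 79 mm); rides with the bolt. Two rod straps up to 34 mm high stand 35 mm to the +y side and 58 mm to the -y side of it (bolt at 0).
- bar_drawer (a joint): Its drawer, m: 0 = shut, 0.07 = fully out; it slides along the reader's own -x, towards the robot. With the bolt across it stops after about 4 mm. Unbolted it needs about 2 N, and stays where it is left.
- bar_drawer_handle (a point): Centre of that drawer's handle: a level steel bar 76 mm long along y, 12 mm thick (x), 14 mm high, on two 8 mm posts; centre 85 mm above the worktop (top 92 mm); rides with the drawer. Shut, it is 42 mm in front of the housing; the bolt knob then stands 95 mm to its -y side and 16 mm nearer the robot.
- knob_bolt (a joint): Bolt of the other reader, which is alike but has a round knob 30 mm in diameter on one stem in place of the bar; m, 0 = across the drawer. Leave it as it is.
- knob_drawer (a joint): Drawer of that other reader, m, 0 = shut. Leave it shut.

How it is judged (in metres and radians):
On the way:
1. the bar-handled reader's bolt is slid back clear of its drawer while the drawer is still shut (value of joint bar_bolt above 0.022 m and value of joint bar_drawer below 0.015 m), for 0.2 s.
At the end, for the whole second after the job is handed in: The bar-handled drawer is out to within 13 mm of its 70 mm stop and at rest; the other reader's drawer is shut to within 12 mm and its bolt still across (under 15 mm) (value of joint bar_drawer above 0.057 m and velocity of joint bar_drawer between -0.01 and 0.01 m/s and value of joint knob_drawer below 0.012 m and value of joint knob_bolt below 0.015 m); the robot touches nothing.
It fails at once if the other reader's bolt is drawn or its drawer opened (value of joint knob_bolt above 0.016 m or value of joint knob_drawer above 0.013 m).
It also fails if it takes over 43 s, if anything falls off the work surface, if the arm or the gripper's body presses on something with over 40 N, if the wrist force passes 120 N, or if a joint passes its speed limit or range.

### The arm

A 6-joint arm with a two-finger parallel gripper is mounted at the origin on a cart in front of the work surface, level with it; the furniture and walls round the work are solid. World frame = base frame: x ahead of the robot, y to its left, z up, the work surface at z = 0. Lengths are in mm, angles in rad, forces in N, time in s.
With the tool pointing down it reaches from about 300 to 875 mm from the base axis. Payload 6.4 kg.
Tool frame: the origin (TCP) lies midway between the tips of the shut fingers; the grasp point (between the pads) lies 19 mm behind it; z points along the fingers, y is the line along which they close (so a half turn about z gives the same grasp; the last joint's range is limited). The gripper opens to 88 mm and grips with 3 to 60 N. Pads are 18 mm wide; open, the fingers measure 123 mm over their backs; the gripper's body (75 mm by 187 mm) begins 45 mm behind the grasp point.
Start: joints at [-1.542, 0.181, 1.607, -0, 1.354, -0.206], TCP at [133.788, -559.233, 238.714] pointing down, gripper open.
Joint ranges: [-2.99, 2.99], [-0.89, 2.07], [0.3, 2.58], [-1.14, 4.28], [0, 2.63], [-3.12, 3.12]. Speed limits (rad/s): [2.57, 2.57, 3.01, 3.14, 3.14, 3.14].

### API

Orientations are given as a 3x3 rotation matrix whose columns are the frame's x, y, z axes.
In Python, from bench import sense, capture, camera_info, close_job, find_in, place_of gives the robot as it stands.
- The arm moves only by the shell command python3 -m crank 'ROWS' [FORCE]. ROWS is JSON, a list of rows, each a list of 7 numbers: the shift along the tool's x, y, z in cm, then the turn, a rotation vector about the tool's x, y, z in degrees, then the opening, from -1 (shut) to 1 (fully open). In form: [[x, y, z, wx, wy, wz, hand], ...]. A call has 1 to 5 rows; each row is the pose to reach, as a shift and turn from the pose commanded when the call began, along the tool's axes at that moment; what a row does not reach only later rows make up. A row lasts 1/10 s, in which the tool goes at most 50 mm and 8.59 degrees, less where a joint would pass 70% of its speed; a pose out of reach is approached as far as the arm can. A call with a gripper value outside its range is refused whole. The fingers move at their own pace and stop on an object; FORCE is the grip in N (left out, the last holds). Time passes only in rows, so rows that repeat a pose let the fingers close. It gives the time, the measured TCP pose, the force, the opening and the grip force at its end, in the units of the state.
- sense(): the state, without advancing time (a new reading comes with each control period).
- capture(name): name is "scene" or "top" or "wrist"; returns (picture, depth): 400x640x3 uint8, blue, green, red; 400x640 float32, mm along the optical axis (not along the pixel's ray), 0 where there is no reading.
- camera_info(name): a dict with "camera_matrix" (3x3 intrinsics, pixels), "world_from_camera" (4x4, takes a point from camera to world coordinates); the wrist camera has in their place "T_tool_cam" (4x4, takes a point from camera to tool coordinates, whose origin is the TCP and whose axes are the flange's). Camera axes: x right, y up, looking along -z (the intrinsics and any distortion apply to the point x, -y, -z); pixel columns grow to the right and rows downward; lengths in mm; the calibration is good to about 2 mm. A picture is of the moment at which its call begins: read the wrist's pose just before it. camera_info takes no time and is no camera call.
- close_job(): hands the job in; it is judged then, once.
Trained networks look in the newest picture that a camera, given by its name, has taken for a name from the list of things; names that differ only in an ending like _2 or _b are one class to them, and where a whole thing is asked for, a point or a joint stands for the part that bears it (a point fixed in the world has none). Each returns a list of dicts, best first, with "conf" (0 to 1); they miss things now and then, are a little off and sometimes report something else, mostly with a low value. They report only what shows in the picture. A call takes as long as a camera call.
- find_in(camera, label): "at" ([x, y, z] in mm, in world coordinates, good to about 4 mm: the middle of the surface that is visible of it).
- place_of(camera, label): "at" ([x, y, z] in mm, in world coordinates, good to about 4 mm: a listed point, or the origin of a listed thing).
The state is a dict: "t": time; "joint_positions": joint angles; "joint_velocities": joint speeds; "joint_efforts": joint torques, N m; "position": TCP position; "eef_rot": TCP orientation; "ft_force": force on the tool from outside, world axes, zero at the start; "torque": the same for the moment, N m; "grip_width": opening from 0.0 (shut) to 1.0 (fully open); "grip_force": force on a finger pad.
Only numpy, scipy, OpenCV 4.12 (cv2) and the standard library are available. Lean on these libraries where they do the work, as an engineer would, in place of code of your own. Each camera call takes 0.05 s, during which the arm holds its last target. There are 200 camera calls.

## Working session

There is one attempt and no reset: what is moved stays moved. The work goes in short steps, Python scripts to look and compute and a shell command to move; the robot and the scene stay as the last step left them, time stands still between calls to the robot, and variables do not carry over. Pictures are saved under pics/ and viewed, at most 10 in all, crops included, and the job is handed in when it is done.

```bash
mkdir -p pics; cat > h.py <<'E'
import numpy as np,cv2
from bench import *
def show(cam,name):
    p,d=capture(cam); cv2.imwrite('pics/'+name+'.png',p); return p,d
E
python3 - <<'E'
from h import *
for c in ("scene","top"):
    show(c,c+"1")
    for l in ("bar_reader","bar_bolt_knob","bar_drawer_handle"):
        print(c,l,[(np.round(r["at"],1).tolist(),round(r["conf"],2)) for r in place_of(c,l)][:3])
    print(c,"find knob_drawer",[(np.round(r["at"],1).tolist(),round(r["conf"],2)) for r in find_in(c,"knob_drawer")][:3])
s=sense();print(s["t"],s["position"],np.round(s["eef_rot"],3).tolist())
E
```

```text
scene bar_reader [([561.7, -149.2, -1.8], 0.61)]
scene bar_bolt_knob [([495.4, -236.7, 67.7], 0.45)]
scene bar_drawer_handle [([521.1, -143.3, 87.5], 0.63)]
scene find knob_drawer [([560.5, 230.8, 25.3], 0.83)]
top bar_reader [([563.5, -152.4, -1.5], 0.66)]
top bar_bolt_knob [([492.3, -239.4, 68.4], 0.85)]
top bar_drawer_handle [([521.6, -146.9, 81.1], 0.79)]
top find knob_drawer [([489.7, -236.0, 28.9], 0.7), ([557.7, 218.1, 19.0], 0.59)]
0.5 [ 133.78486628 -559.23520942  238.71065858] [[0.973, 0.233, -0.0], [0.233, -0.973, 0.0], [0.0, -0.0, -1.0]]
```

View pics/top1.png

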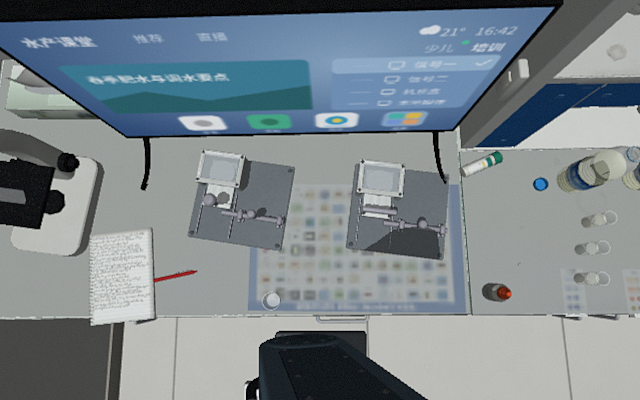

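View pics/scene1.png

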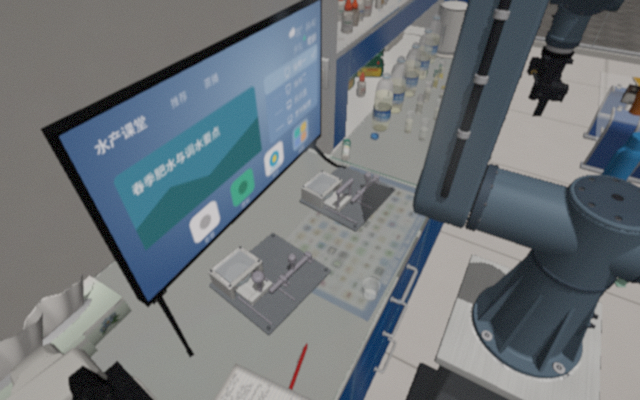

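The top view shows the bar handle on the right-hand reader (about 378,212), with its bolt knob at about 425,225. The left reader has the round knob (about 210,198). The network points fit a yaw of about -7.5°.

```bash
cat >> h.py <<'E'
from scipy.spatial.transform import Rotation as R
def pose(yaw): # tool down, tool x at yaw (deg)
    return R.from_euler('z',yaw,degrees=True).as_matrix()@np.diag([1,-1,-1.])
def go(p,yaw):
    s=sense(); M=np.array(s["eef_rot"])
    d=M.T@(np.array(p)-s["position"])/10
    w=R.from_matrix(M.T@pose(yaw)).as_rotvec(degrees=True)
    print("shift cm",d.round(2),"rot",w.round(2),"t",s["t"],"q",np.round(s["joint_positions"],2))
E
python3 - <<'E'
from h import *
go((470,-235,200),-7.5)
E
```

```text
shift cm [ 40.24 -23.71   3.87] rot [-0.   -0.   20.95] t 0.5 q [-1.54  0.18  1.61 -0.    1.35 -0.21]
```

```bash
python3 -m crank '[[4,-2.4,0,0,0,4,0.2],[8,-4.8,0.5,0,0,8,0.2],[12,-7.2,1,0,0,12,0.2],[16,-9.6,1.5,0,0,16,0.2],[20,-12,2,0,0,21,0.2]]' 20
python3 -c "
from h import *
go((470,-235,200),-7.5)"
```

```text
t: 1.0
position: [301.4, -394.7, 218.8]
eef_rot: [[0.991, -0.135, 0.0], [-0.135, -0.991, -0.001], [0.0, 0.001, -1.0]]
ft_force: [0.2, -1.3, -0.5]
grip_width: 0.602
grip_force: 0.0
shift cm [ 14.55 -18.1    1.88] rot [ 0.03 -0.03 -0.25] t 1.0 q [-1.16  0.02  1.82  0.    1.3   0.55]
```

```bash
python3 -m crank '[[3,-3.6,0.4,0,0,0,0.2],[6,-7.2,0.8,0,0,0,0.2],[9,-10.8,1.2,0,0,0,0.2],[12,-14.4,1.6,0,0,0,0.2],[14.5,-18,1.9,0,0,0,0.2]]'
python3 - <<'E'
from h import *
s=sense()
show("wrist","w1")
for l in ("bar_reader","bar_bolt_knob","bar_drawer_handle"):
    print(l,[(np.round(r["at"],1).tolist(),round(r["conf"],2)) for r in place_of("wrist",l)][:3])
for c in ("top","scene"):
  capture(c)
  for l in ("bar_reader","bar_bolt_knob","bar_drawer_handle"):
    print(c,l,[(np.round(r["at"],1).tolist(),round(r["conf"],2)) for r in place_of(c,l)][:2])
print(s["position"],s["grip_width"])
E
```

```text
t: 1.5
position: [469.2, -235.1, 199.8]
eef_rot: [[0.991, -0.131, 0.001], [-0.131, -0.991, -0.0], [0.001, 0.0, -1.0]]
ft_force: [-0.1, -0.2, -0.2]
grip_width: 0.601
grip_force: 0.0
bar_reader [([561.8, -152.2, 1.1], 0.95)]
bar_bolt_knob [([490.6, -238.4, 63.8], 0.98)]
bar_drawer_handle [([520.0, -145.2, 86.4], 0.8)]
top bar_reader [([563.1, -152.3, 0.3], 0.6)]
top bar_bolt_knob []
top bar_drawer_handle []
scene bar_reader [([562.6, -148.5, -0.2], 0.85)]
scene bar_bolt_knob [([492.8, -237.9, 67.5], 0.55)]
scene bar_drawer_handle [([521.0, -142.9, 87.2], 0.79)]
[ 469.24062274 -235.08910827  199.79745817] 0.6008933761617352
```

View pics/w1.png

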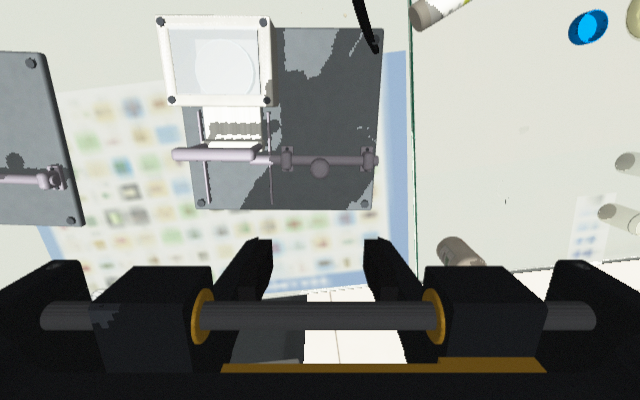

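The wrist view shows the reader square with the tool. The bolt knob is at (320,168) between two straps, and the bar handle is at (215,155). Next I lower onto the knob.

```bash
python3 -m crank '[[2.3,0,2.5,0,0,0,0.2],[2.3,0,6,0,0,0,0.2],[2.3,0,10,0,0,0,0.2],[2.3,0,13,0,0,0,0.2],[2.3,0,15,0,0,0,0.2]]'
python3 -m crank '[[0,0,0,0,0,0,-0.3],[0,0,0,0,0,0,-0.8],[0,0,0,0,0,0,-1],[0,0,0,0,0,0,-1],[0,0,0,0,0,0,-1]]' 15
```

```text
t: 2.6
position: [489.2, -239.2, 47.2]
eef_rot: [[0.991, -0.132, -0.002], [-0.132, -0.991, 0.002], [-0.003, -0.002, -1.0]]
ft_force: [-0.6, -0.5, 0.5]
grip_width: 0.604
grip_force: 0.0
t: 3.1
position: [491.5, -240.3, 51.2]
eef_rot: [[0.991, -0.131, 0.002], [-0.131, -0.991, -0.002], [0.002, 0.001, -1.0]]
ft_force: [-0.7, -0.9, 2.7]
grip_width: 0.213
grip_force: 15.0
```

```bash
python3 -m crank '[[0,0.6,0,0,0,0,-1],[0,1.2,0,0,0,0,-1],[0,1.8,0,0,0,0,-1],[0,2.4,0,0,0,0,-1],[0,2.9,0,0,0,0,-1]]'
python3 -m crank '[[0,0,0,0,0,0,-1],[0,0,0,0,0,0,-1],[0,0,0,0,0,0,-1]]'
```

```text
t: 3.6
position: [487.5, -269.0, 51.1]
eef_rot: [[0.991, -0.131, 0.002], [-0.131, -0.991, -0.001], [0.002, 0.001, -1.0]]
ft_force: [0.4, 2.8, 7.1]
grip_width: 0.213
grip_force: 15.0
t: 3.9
position: [487.4, -269.7, 51.2]
eef_rot: [[0.991, -0.131, 0.002], [-0.131, -0.991, -0.002], [0.002, 0.002, -1.0]]
ft_force: [-1.8, -0.9, 5.4]
grip_width: 0.213
grip_force: 15.0
```

```bash
python3 -m crank '[[0,0,0,0,0,0,0],[0,0,0,0,0,0,0.1],[0,0,0,0,0,0,0.1],[0,0,-2,0,0,0,0.1],[0,0,-5,0,0,0,0.1]]'
python3 -m crank '[[-0.5,0,-3,0,0,0,0],[-1,0,-6,0,0,0,0],[-1.5,0,-9,0,0,0,0],[-2,0,-10,0,0,0,0],[-2,0,-10,0,0,0,0]]'
python3 - <<'E'
from h import *
show("wrist","w2")
for l in ("bar_bolt_knob","bar_drawer_handle","bar_reader"):
    print(l,[(np.round(r["at"],1).tolist(),round(r["conf"],2)) for r in place_of("wrist",l)][:3])
go((520,-145,160),82.5)
E
```

```text
t: 4.4
position: [485.2, -267.0, 98.1]
eef_rot: [[0.991, -0.131, -0.004], [-0.131, -0.991, 0.003], [-0.004, -0.003, -1.0]]
ft_force: [0.2, 0.2, 0.6]
grip_width: 0.548
grip_force: 0.0
t: 4.9
position: [467.2, -266.2, 201.0]
eef_rot: [[0.991, -0.131, 0.002], [-0.131, -0.991, -0.002], [0.002, 0.002, -1.0]]
ft_force: [0.3, -0.7, 0.1]
grip_width: 0.499
grip_force: 0.0
bar_bolt_knob [([488.8, -270.2, 65.9], 0.56)]
bar_drawer_handle [([517.2, -144.8, 88.2], 0.76)]
bar_reader [([561.6, -155.2, -0.6], 0.83)]
shift cm [  3.77 -12.6    3.78] rot [-2.100e-01  3.000e-02 -9.005e+01] t 5.1 q [-0.74  0.14  1.74  0.    1.26  0.96]
```

View pics/w2.png

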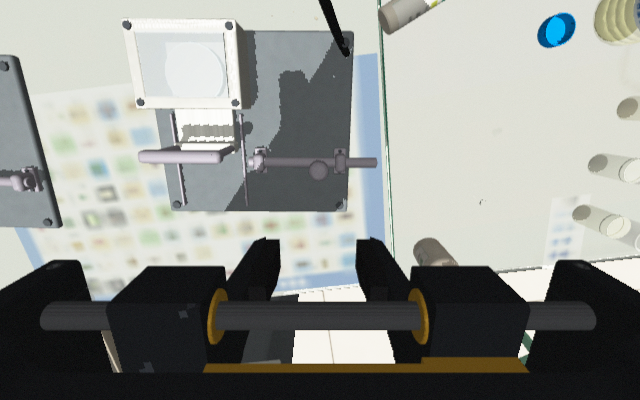

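The bolt is back: its rod end is now at about (250,160), clear of the drawer, and the knob has shifted about 30 mm. Next I turn 90° and move over the bar.

```bash
python3 -m crank '[[0.8,-2.5,0,0,0,-8.5,0],[1.6,-5,0,0,0,-17,0],[2.4,-7.5,0,0,0,-25.5,0],[3.2,-10,0,0,0,-34,0],[3.8,-12.6,0,0,0,-42.5,0]]'
python3 -m crank '[[0,0,0,0,0,-8.5,0],[0,0,0,0,0,-17,0],[0,0,0,0,0,-25.5,0],[0,0,0,0,0,-34,0],[0,0,0,0,0,-42.5,0]]'
python3 -m crank '[[0,0,0.5,0,0,-5,0],[0,0,1.5,0,0,-5,0],[0,0,1.5,0,0,-5,0]]'
python3 - <<'E'
from h import *
show("scene","s2")
for l in ("bar_drawer_handle","bar_reader"):
    print(l,[(np.round(r["at"],1).tolist(),round(r["conf"],2)) for r in place_of("scene",l)][:3])
go((519.5,-145,69),82.5)
E
```

```text
t: 5.6
position: [521.0, -144.6, 197.9]
eef_rot: [[0.816, 0.578, -0.002], [0.578, -0.816, 0.001], [-0.001, -0.002, -1.0]]
ft_force: [0.7, -0.8, -0.3]
grip_width: 0.499
grip_force: 0.0
t: 6.1
position: [520.6, -145.3, 197.9]
eef_rot: [[0.211, 0.977, -0.003], [0.977, -0.211, 0.001], [0.001, -0.003, -1.0]]
ft_force: [0.4, -0.9, 0.6]
grip_width: 0.498
grip_force: 0.0
t: 6.4
position: [519.8, -145.0, 181.8]
eef_rot: [[0.134, 0.991, -0.004], [0.991, -0.134, 0.002], [0.002, -0.005, -1.0]]
ft_force: [0.3, -0.5, 0.4]
grip_width: 0.501
grip_force: 0.0
bar_drawer_handle [([522.7, -141.8, 86.3], 0.56)]
bar_reader [([561.4, -150.4, -0.2], 0.59)]
shift cm [ 0.05 -0.14 11.52] rot [-0.06 -0.02 -0.13] t 6.55 q [-0.49  0.16  1.74 -0.    1.24 -0.36]
```

```bash
python3 -m crank '[[0,0,3,0,0,0,0],[0,0,6,0,0,0,0],[0,0,9,0,0,0,0],[0,0,11.3,0,0,0,0],[0,0,11.3,0,0,0,0]]'
python3 -m crank '[[0,0,0,0,0,0,-0.4],[0,0,0,0,0,0,-0.7],[0,0,0,0,0,0,-1],[0,0,0,0,0,0,-1],[0,0,0,0,0,0,-1]]' 20
```

```text
t: 7.05
position: [518.9, -144.7, 68.7]
eef_rot: [[0.132, 0.991, -0.006], [0.991, -0.132, 0.003], [0.002, -0.006, -1.0]]
ft_force: [-0.4, -0.2, 0.2]
grip_width: 0.502
grip_force: 0.0
t: 7.55
position: [520.8, -146.0, 72.8]
eef_rot: [[0.131, 0.991, -0.001], [0.991, -0.131, -0.0], [-0.001, -0.001, -1.0]]
ft_force: [-5.3, 0.3, 6.5]
grip_width: 0.134
grip_force: 20.0
```

```bash
python3 -m crank '[[0,-0.7,0,0,0,0,-1],[0,-1.4,0,0,0,0,-1],[0,-2.1,0,0,0,0,-1],[0,-2.8,0,0,0,0,-1],[0,-3.5,0,0,0,0,-1]]'
python3 -m crank '[[0,-0.7,0,0,0,0,-1],[0,-1.4,0,0,0,0,-1],[0,-2.1,0,0,0,0,-1],[0,-2.8,0,0,0,0,-1],[0,-3.2,0,0,0,0,-1]]'
python3 -m crank '[[0,-0.1,0,0,0,0,-1],[0,-0.1,0,0,0,0,-1],[0,-0.1,0,0,0,0,-1]]'
```

```text
t: 8.05
position: [486.9, -141.4, 72.8]
eef_rot: [[0.132, 0.991, 0.003], [0.991, -0.132, -0.001], [-0.0, 0.003, -1.0]]
ft_force: [2.5, 0.6, 6.7]
grip_width: 0.136
grip_force: 20.0
t: 8.55
position: [455.0, -137.0, 72.7]
eef_rot: [[0.132, 0.991, 0.002], [0.991, -0.132, -0.001], [-0.0, 0.002, -1.0]]
ft_force: [2.2, 2.2, 7.1]
grip_width: 0.138
grip_force: 20.0
t: 8.85
position: [454.0, -136.8, 72.7]
eef_rot: [[0.131, 0.991, 0.001], [0.991, -0.131, -0.0], [-0.0, 0.001, -1.0]]
ft_force: [-0.0, 2.5, 9.1]
grip_width: 0.132
grip_force: 20.0
```

Moved 67 mm. Next I release, rise and check.

```bash
python3 -m crank '[[0,0,0,0,0,0,-0.5],[0,0,0,0,0,0,-0.2],[0,0,0,0,0,0,0],[0,0,0,0,0,0,0],[0,0,-1,0,0,0,0]]'
python3 -m crank '[[0,0,-3,0,0,0,0],[0,0,-7,0,0,0,0],[0,0,-11,0,0,0,0],[0,0,-14,0,0,0,0],[0,0,-14,0,0,0,0]]'
python3 - <<'E'
from h import *
p,_=capture("scene")
cv2.imwrite('pics/s3.png',cv2.resize(p[140:290,180:420],None,fx=3,fy=3))
for c in ("scene","wrist"):
  if c=="wrist": capture(c)
  for l in ("bar_drawer_handle","bar_reader","bar_bolt_knob"):
    print(c,l,[(np.round(r["at"],1).tolist(),round(r["conf"],2)) for r in place_of(c,l)][:2])
E
```

```text
t: 9.35
position: [452.5, -136.3, 80.7]
eef_rot: [[0.131, 0.991, -0.003], [0.991, -0.131, 0.002], [0.001, -0.003, -1.0]]
ft_force: [0.7, 0.5, 0.0]
grip_width: 0.5
grip_force: 0.0
t: 9.85
position: [456.2, -138.3, 227.2]
eef_rot: [[0.131, 0.991, 0.008], [0.991, -0.131, -0.005], [-0.004, 0.009, -1.0]]
ft_force: [0.6, -0.5, 0.3]
grip_width: 0.496
grip_force: 0.0
scene bar_drawer_handle [([455.5, -132.6, 84.3], 0.6)]
scene bar_reader [([559.9, -151.6, -2.0], 0.69)]
scene bar_bolt_knob [([487.7, -268.5, 66.5], 0.7)]
wrist bar_drawer_handle [([452.4, -132.9, 87.8], 0.72)]
wrist bar_reader [([565.0, -153.5, -0.3], 0.65)]
wrist bar_bolt_knob [([484.4, -272.2, 72.0], 0.89)]
```

View pics/s3.png

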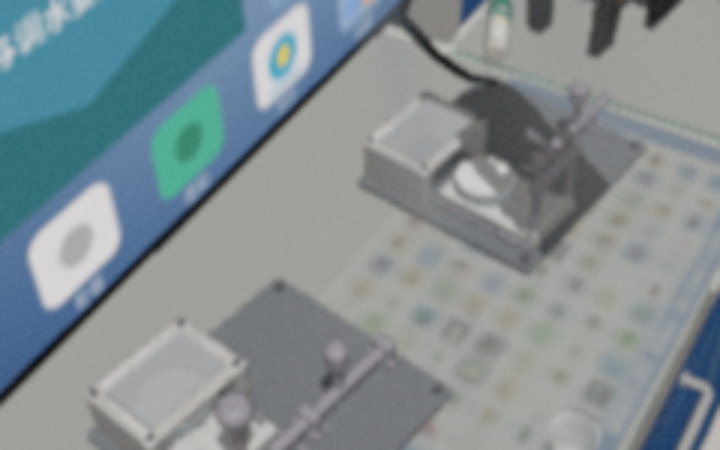

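The drawer is out, with its dish seat showing at crop (485,180). The handle is about 67 mm from where it started, the gripper is clear and the other reader is untouched.

```bash
python3 -c "
from bench import *
print(close_job())"
```

```text
the job is handed in; nothing more can be done
None
```

I slid the bar-handled reader's bolt back about 30 mm, then pulled its drawer out about 67 mm of 70. I left the round-knob reader alone and handed the job in about 10 s into the 43 s limit; no verdict came back.

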